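# Pin the tube mixer's retaining sleeve with its linchpin

### The arm

A 6-joint arm with a two-finger parallel gripper is mounted at the origin on a cart in front of the work surface, level with it; the furniture and walls round the work are solid. World frame = base frame: x ahead of the robot, y to its left, z up, the work surface at z = 0. Lengths are in mm, angles in rad, forces in N, time in s.
With the tool pointing down it reaches from about 350 to 975 mm from the base axis. Payload 7.1 kg.
Tool frame: the origin (TCP) lies midway between the tips of the shut fingers; the grasp point (between the pads) lies 19 mm behind it (ctrl.grasp_offset is the distance from the TCP to the grasp point, in mm); z points along the fingers, y is the line along which they close (so a half turn about z gives the same grasp; the last joint's range is limited). The gripper opens to 88 mm and grips with 3 to 60 N. Pads are 20 mm wide; open, the fingers measure 115 mm over their backs; the gripper's body (75 mm by 178 mm) begins 61 mm behind the grasp point.
Start: joints at [-1.254, 0.423, 1.63, -0, 1.089, -0.019], TCP at [205.97, -590.069, 222.675] pointing down, gripper open.
Joint ranges: [-3, 3], [-0.9, 2.11], [0.09, 2.58], [-1.31, 4.45], [0.11, 2.69], [-2.54, 2.54]. Speed limits (rad/s): [2.39, 2.39, 3.01, 3.14, 3.14, 3.14].

### API

Orientations are given as a rotation vector (axis times angle).
In Python, from workcell import ctrl gives the robot as it stands. The module is installed in compiled form; this text tells all that it offers.
- The arm moves only by the tool servo_tool, never from a script. Its argument "rows" is a list of rows, each a list of 7 numbers: the turn, a rotation vector about the tool's x, y, z as a fraction of full scale, then the shift along the tool's x, y, z as a fraction of full scale, then the finger opening in mm, from 0 to 87.8. A call has 1 to 10 rows; each row is the pose to reach, as a shift and turn from the pose commanded when the call began, along the tool's axes at that moment; what a row does not reach only later rows make up. Full scale, the value 1, is 20 cm for a shift and 1.5 rad for a turn. A row lasts 1/8 s, in which the tool goes at most 62.5 mm and 10.7 degrees, less where a joint would pass 70% of its speed; a pose out of reach is approached as far as the arm can. A call with a number of a shift or a turn outside -1 to 1 is refused whole. A call with a gripper value outside its range is refused whole. The fingers move at their own pace and stop on an object; the grip force is fixed at half the most. Time passes only in rows, so rows that repeat a pose let the fingers close. It gives the time, the measured TCP pose, the force, the opening and the grip force at its end, in the units of the state.
- ctrl.get_obs(): the state, without advancing time (a new reading comes with each control period).
- ctrl.get_image(name): name is "scene" or "top"; returns (picture, depth): 400x640x3 uint8, red, green, blue; 400x640 float32, mm along the optical axis (not along the pixel's ray), 0 where there is no reading.
- ctrl.camera_info(name): a dict with "intrinsics" (3x3 intrinsics, pixels), "R" (3x3) and "t" (3): a world point X has camera coordinates R X + t. Camera axes: x right, y down, z forward; pixel columns grow to the right and rows downward; lengths in mm; the calibration is good to about 2 mm. A picture is of the moment at which its call begins. camera_info takes no time and is no camera call.
- ctrl.close_job(): hands the job in; it is judged then, once.
The state is a dict: "t": time; "qpos": joint angles; "qvel": joint speeds; "joint_torque": joint torques, N m; "ee_pos": TCP position; "orientation": TCP orientation; "ft_force": force on the tool from outside, world axes, zero at the start; "moment": the same for the moment, N m; "width": finger opening in mm; "grasp_force": force on a finger pad.
Only numpy, scipy, OpenCV 4.12 (cv2) and the standard library are available. Lean on these libraries where they do the work, as an engineer would, in place of code of your own. Each camera call takes 0.05 s, during which the arm holds its last target. There are 200 camera calls.

### The job

The blue sleeve that keeps the tube carrier on the mixer's square shaft is loose: take the linchpin from its parking block, stand it in the sleeve's hole and, bearing only lightly, draw the sleeve with it towards the shaft's free end until you feel it drop into the hidden cross-hole. Push it gently home until its head sits on the sleeve, then swing its brass ring over the end of the shaft until it snaps shut, and let go. Never force the pin, do not lean on the tubes, and leave the timer and the bottles beside the mixer standing where they are.

Things in the scene. Friction and masses are not known exactly. Their poses are not given: they have to be found in the camera images.
- mixer: End-over-end tube mixer, fixed: grey base plate 300 x 220 mm, 16 mm high; white housing 205 mm high at the back; square 20 mm steel drive shaft, level, axis 120 mm above the bench, free end to the robot. Origin on the bench under the shaft; x along the shaft, away from its free end; z up. Parking block 30 x 30 mm, 11 mm hole, top at z = 72 mm, stands at x = -10, y = -85 mm.
- sleeve_hole (a point): Centre of the upper mouth of the upright 11 mm hole through the blue sleeve, 134 mm above the bench; axes as the mixer's. The sleeve is a square tube 28 mm wide and high on the shaft, its wall 3.5 mm; the shaft's top lies 4 mm below the mouth. It slides along x with about 1 N (28 mm of travel in all) and cannot turn. With the pin home, 22 mm of it stand out below the sleeve.
- sleeve_front (a point): Middle of the sleeve's front opening, 22 mm before its hole, with the shaft's end standing out of it. The sleeve has been left pushed back (+x): the shaft's own upright cross-hole (10.5 mm, through, chamfered) lies hidden under it, 3 to 17 mm nearer the free end than the sleeve's hole. How far is not measured and differs each time. The shaft holds fast; its end is 28 mm before its cross-hole.
- linchpin: Loose steel linchpin, 95 g with its ring, upright in the parking block at the start. Origin on its axis at the underside of its head; z up. Greased round shank 9 mm thick, 50 mm long below the origin, tapered over the last 4.5 mm. Its x starts within 0.4 rad of the mixer's x; put it in with its x along the mixer's x, so that the ring can swing over the shaft's free end.
- pin_head (a point): Where to hold the linchpin, on its axis 27 mm above its origin; axes as the pin's. The head is a 20 mm round flange from 0 to 4 mm above the origin, then a block 16 mm (x) by 14 mm (y) up to 36 mm. Hold it with the fingers closing along y, the tips not lower than 19 mm above the origin, to keep clear of the ring; hold firmly, or it turns in the fingers.
- ring_hinge (a point): Middle of the ring's hinge, on the pin's axis 10 mm above its origin; the hinge runs along the pin's y. The brass ring is round: wire 5 mm thick, 61 mm across outside, the wire's far side 56 mm from the hinge, inside 51 mm wide, so one closed pair of fingertips can slip through it. Two tips held 40 mm apart, astride head and shaft, push both sides of it 34 mm from the hinge.
- linchpin_ring (a joint): Angle of the ring (rad). 0: leaning back, 45 degrees above level to the pin's +x, held by a light spring; 0.79 straight up; 2.36 level to the pin's -x (the shaft's free end); 3.795 (stop): hanging round sleeve and shaft, against the pin's tip. It springs back unless pressed past its snap at 3.69 (felt from 3.5 on, some 5 N at 34 mm from the hinge); then it stays shut.
- carrier: White upright plate 160 mm wide, 130 mm high, with clips and four stoppered test tubes, on the shaft behind the sleeve; fixed. Origin and axes as the mixer's; plate at x = 115 mm, tubes from x = 95 mm on, their tops 176 mm above the bench, the plate's 185 mm.
- timer: Bystander: white bench timer, 66 x 66 x 21 mm; origin under its centre.
- amber_bottle: Bystander: amber sample bottle with a white cap, 51 mm across, 109 mm high; origin under its centre.
- red_dropper: Bystander: white dropper bottle with a red cap, 31 mm across, 62 mm high; origin under its centre.

How it is judged:
By the outcome, as a careful person would: the job done as asked, in the order asked, and still so for the second after the job is handed in, with the robot touching nothing.
It also fails if it takes over 64 s, if anything falls off the work surface, if the arm or the gripper's body presses on something with over 40 N, if the wrist force passes 120 N, or if a joint passes its speed limit or range.

## Working session

There is one attempt and no reset: what is moved stays moved. The work goes in short steps, Python scripts to look and compute and a tool call to move; the robot and the scene stay as the last step left them, time stands still between calls to the robot, and variables do not carry over. Pictures are saved under pics/ and viewed, at most 10 in all, crops included, and the job is handed in when it is done.

Besides the shell and the picture viewer there is one more tool, called after ">>>" by a JSON object that holds its "api" and its "payload", one argument or row to a line. servo_tool: Moves the arm, as the interface text tells. Its arguments: {"type":"object","properties":{"rows":{"type":"array","items":{"type":"array","items":{"type":"number"}}}},"required":["rows"]}

```bash
mkdir -p pics
cat > h.py <<'E'
import numpy as np, cv2
from workcell import ctrl
from scipy.spatial.transform import Rotation as Ro
def grab(n,f):
    im,d=ctrl.get_image(n); cv2.imwrite(f'pics/{f}.png',im[...,::-1]); np.savez(f'{f}.npz',im=im,d=d); return im,d
def cam(n):
    c=ctrl.camera_info(n); return np.array(c['intrinsics']),np.array(c['R']),np.array(c['t'])
def pts(n,d):
    K,R,t=cam(n); v,u=np.mgrid[0:d.shape[0],0:d.shape[1]]
    P=np.stack([(u-K[0,2])/K[0,0]*d,(v-K[1,2])/K[1,1]*d,d],-1); return (P-t)@R
def proj(n,X):
    K,R,t=cam(n); c=R@np.asarray(X,float)+t; p=K@c; return p[:2]/p[2]
E
python3 - <<'E'
from h import *
o=ctrl.get_obs(); print(o, ctrl.grasp_offset)
for n in ('scene','top'):
    grab(n,n+'0'); K,R,t=cam(n); print(n,K,R.round(3),(-R.T@t).round(0))
E
```

```text
{'t': 0.0, 'qpos': array([-1.25403785e+00,  4.23869483e-01,  1.63067760e+00, -1.80022864e-05,
        1.08860785e+00, -1.90189054e-02]), 'qvel': array([-0.00102105, -0.00097413, -0.00059727,  0.00068566,  0.00135503,
       -0.00163404]), 'joint_torque': array([ 1.44725585e-03, -5.44616818e+01, -2.73659492e+01,  6.46150787e-02,
        2.28370889e-02, -1.25740294e-04]), 'ee_pos': array([ 205.77438697, -589.56396758,  221.88869361]), 'orientation': array([-3.09589796e+00, -5.24718756e-01,  3.88557466e-04]), 'ft_force': array([ 0.20328179, -0.43033227,  0.37291221]), 'moment': array([ 0.03206166,  0.04342252, -0.00866916]), 'grasp_force': 0.0, 'width': 87.90601931690298} 18.700000000000003
scene [[474.77790275   0.         321.43781924]
 [  0.         474.77790275 202.60339512]
 [  0.           0.           1.        ]] [[ 0.915 -0.402  0.013]
 [-0.298 -0.699 -0.651]
 [ 0.271  0.592 -0.759]] [ 290. -538.  809.]
top [[503.06796644   0.         322.38247065]
 [  0.         503.06796644 200.53391685]
 [  0.           0.           1.        ]] [[ 0.029 -1.     0.011]
 [-0.986 -0.031 -0.163]
 [ 0.164 -0.006 -0.986]] [ 362.   10. 1168.]
```

View pics/scene0.png

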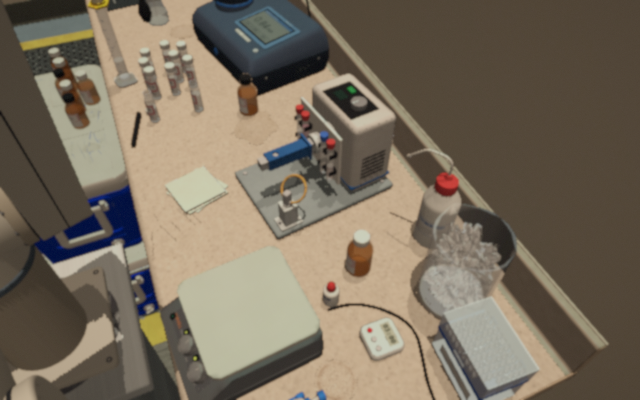

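View pics/top0.png

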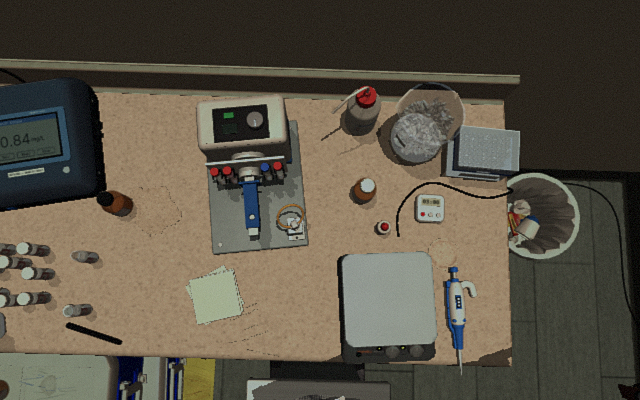

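The scene view shows the mixer with its blue sleeve at (288,152) and the pin in its block at (288,210). In the top view the sleeve is at (251,208), the pin at (296,230) and the shaft's free end at (253,235). Next I measure them.

Run:
```python
from h import *
for n,box in (('scene',(225,110,345,240)),('top',(200,140,320,260))):
    z=np.load(n+'0.npz'); im=z['im']; d=z['d']; P=pts(n,d)
    x0,y0,x1,y1=box
    c=cv2.resize(im[y0:y1,x0:x1],None,fx=4.6,fy=4.6,interpolation=cv2.INTER_CUBIC); cv2.imwrite(f'pics/{n}_crop.png',c[...,::-1])
    sub=np.zeros(d.shape,bool); sub[y0:y1,x0:x1]=1
    i=im.astype(int)
    blue=sub&(i[...,2]>i[...,0]+40)&(i[...,2]>70)&(d>0)
    top=blue&(abs(P[...,2]-134)<6)
    Q=P[top][:,:2].astype(np.float32)
    print(n,'blue',blue.sum(),top.sum(),'z med',np.median(P[top][:,2]), cv2.minAreaRect(Q), cv2.fitLine(Q,cv2.DIST_HUBER,0,.01,.01).ravel())
    # grey plate
    pl=sub&(abs(P[...,2]-16)<5)&(i.max(-1)-i.min(-1)<25)
    print('plate',pl.sum(),np.median(P[pl][:,2]),cv2.minAreaRect(P[pl][:,:2].astype(np.float32)))
    for lo,hi in ((40,65),(66,78),(78,90),(90,103),(104,112)):
        print(lo,hi)
        xs=P[sub]; 
        m=sub&(P[...,2]>lo)&(P[...,2]<hi); vv,uu=np.nonzero(m)
        # near pin
        k=(uu>265) if n=='scene' else (uu>270)
        if n=='scene': k&=(vv>165)&(uu<315)
        if k.sum(): print(k.sum(),P[vv[k],uu[k]].mean(0).round(1),P[vv[k],uu[k]].min(0).round(1),P[vv[k],uu[k]].max(0).round(1))
```

```text
scene blue 465 406 z med 133.38878442285355 ((523.1154174804688, 153.79344177246094), (94.7002182006836, 40.374881744384766), 3.3610990047454834) [9.8741806e-01 1.5813145e-01 5.2704639e+02 1.4937781e+02]
plate 4308 15.251320787065463 ((524.7780151367188, 244.7737579345703), (200.64016723632812, 407.9088439941406), 7.520297050476074)
40 65
149 [484.6  51.3  52.9] [471.3  43.6  40.2] [504.6  74.8  64.9]
66 78
133 [485.1  55.6  71.4] [472.   44.1  66.5] [504.8  77.1  78. ]
78 90
55 [490.1  55.8  85.9] [479.4  43.4  78.6] [505.2  88.5  90. ]
90 103
89 [493.3  61.4  96.6] [479.1  41.6  90.1] [520.8  96.9 102.9]
104 112
94 [494.8  84.1 107.4] [471.5  42.5 104.2] [525.1 137.3 111.5]
top blue 622 542 z med 134.1764740364311 ((522.282958984375, 150.36996459960938), (95.63599395751953, 33.35567092895508), 6.531795024871826) [9.9121541e-01 1.3225746e-01 5.2295923e+02 1.5277417e+02]
plate 5703 16.213813558552236 ((559.9029541015625, 157.53823852539062), (251.03932189941406, 219.8789520263672), 7.375020503997803)
40 65
43 [569.9  74.6  52.5] [469.4  46.2  40.1] [677.1 116.5  64.9]
66 78
130 [512.9  67.1  71.9] [469.5  45.7  66.2] [672.  118.3  77.8]
78 90
72 [546.4  75.2  85.1] [477.1  46.3  78.6] [663.6 117.5  89.9]
90 103
104 [565.5  88.   97.1] [478.2  44.1  90. ] [663.6 118.9 102.9]
104 112
103 [532.1  75.4 107.8] [476.6  44.1 104.3] [649.  117.8 111.9]
```

```bash
cd pics; python3 -c "
import cv2,numpy as np
a=cv2.imread('scene_crop.png');b=cv2.imread('top_crop.png');print(a.shape,b.shape)
a=cv2.resize(a,(400,433));b=cv2.resize(b,(400,400));c=np.zeros((433,800,3),np.uint8);c[:,:400]=a;c[:400,400:]=b;cv2.imwrite('crop2.png',c)"
```

```text
(598, 552, 3) (552, 552, 3)
```

View pics/crop2.png

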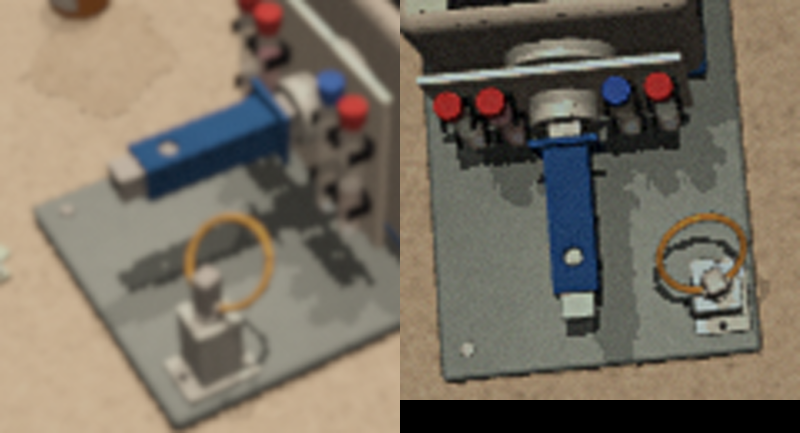

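The crops show the sleeve's pale hole at about (251.9,216.8) in top and (275.4,154.7) in scene. The pin head is beside the ring, at (294,224) in top. Now I refine these to sub-pixel and triangulate.

```bash
cat >> h.py <<'E'
def ray(n,p):
    K,R,t=cam(n); d=R.T@np.linalg.solve(K,[p[0],p[1],1]); return -R.T@t,d/np.linalg.norm(d)
def atz(n,p,z):
    o,d=ray(n,p); return o+d*(z-o[2])/d[2]
def tri(a,b):
    o1,d1=ray('scene',a); o2,d2=ray('top',b)
    s=np.linalg.lstsq(np.stack([d1,-d2],1),o2-o1,rcond=None)[0]; A=o1+s[0]*d1;B=o2+s[1]*d2
    return (A+B)/2,np.linalg.norm(A-B)
E
python3 - <<'E'
from h import *
def blob(n,u,v,r=4):
    im=np.load(n+'0.npz')['im'].astype(float); w=im[...,0]  # red: pale vs blue
    ui,vi=round(u),round(v); s=w[vi-r:vi+r+1,ui-r:ui+r+1]; b=np.median(s); s=np.clip(s-b-15,0,None)
    y,x=np.mgrid[vi-r:vi+r+1,ui-r:ui+r+1]; return np.array([(s*x).sum(),(s*y).sum()])/s.sum()
a=blob('scene',275.4,154.7);b=blob('top',251.9,216.8)
print('hole',a,b,tri(a,b),atz('scene',a,134),atz('top',b,134),atz('scene',a,130),atz('top',b,130))
for n in('scene','top'):
    z=np.load(n+'0.npz');im=z['im'].astype(int);P=pts(n,z['d'])
    # sleeve
    bl=(im[...,2]>im[...,0]+40)&(abs(P[...,2]-134)<2.5)&(abs(P[...,0]-520)<80)&(abs(P[...,1]-152)<40)
    Q=P[bl]; 
    for yaw in (7.4,):
        c,s=np.cos(np.radians(yaw)),np.sin(np.radians(yaw)); X=Q[:,0]*c+Q[:,1]*s; Y=-Q[:,0]*s+Q[:,1]*c
        e=[]
        for lo in np.arange(X.min()+5,X.max()-15,5):
            k=(X>=lo)&(X<lo+5)
            if k.sum()>2: e.append((lo+2.5,(Y[k].min()+Y[k].max())/2,np.ptp(Y[k])))
        e=np.array(e); print(n,'X',X.min(),X.max(),'slope',np.polyfit(e[:,0],e[:,1],1),'mid',e[:,1].mean(),'w',e[:,2].mean())
    m=(P[...,2]>96)&(P[...,2]<112)&(abs(P[...,0]-490)<22)&(abs(P[...,1]-56)<22)
    g=m&(im.max(-1)-im.min(-1)<40)
    print('head',g.sum(),P[g].mean(0),P[g].min(0),P[g].max(0))
    t=g&(P[...,2]>104); print('headtop',t.sum(),P[t].mean(0),P[t].min(0),P[t].max(0))
    br=(im[...,0]>im[...,2]+50)&(P[...,2]>72)&(P[...,2]<150)&(abs(P[...,0]-505)<50)&(abs(P[...,1]-60)<50)
    q=P[br];c=q.mean(0);print('ring',br.sum(),c,np.linalg.svd(q-c)[2].round(3))
    vv,uu=np.nonzero(t);print(uu.mean(),vv.mean(),uu.min(),uu.max(),vv.min(),vv.max())
E
cd pics; python3 -c "
import cv2,numpy as np
a=cv2.imread('scene0.png')[180:232,262:314];b=cv2.imread('top0.png')[198:250,270:322]
f=lambda x:cv2.resize(x,(400,400),interpolation=cv2.INTER_CUBIC)
cv2.imwrite('pin.png',np.hstack([f(a),f(b)]))"
```

```text
hole [274.98982786 154.29733959] [251.54736842 216.59090909] (array([496.57217784, 149.62471191, 129.57375253]), np.float64(1.8073646997110668)) [496.13315965 145.0613535  134.        ] [495.10791138 149.19418407 134.        ] [497.35147037 149.10808156 130.        ] [495.6238823  149.73179486 130.        ]
scene X 491.16787240678735 583.8047130215774 slope [-1.60545792e-02  8.92662859e+01] mid 80.69847283374456 w 24.794476663504277
head 70 [487.31339981  58.94474547 103.73131168] [479.12204034  53.31117315  96.07096788] [496.70948308  68.76027802 110.9773542 ]
headtop 36 [487.6351341   60.51247511 106.89041692] [480.74697793  53.43083628 104.22727344] [496.24823141  67.71125058 110.9773542 ]
ring 162 [509.51215642  70.2057844  106.86771573] [[-0.367  0.928  0.065]
 [ 0.685  0.222  0.694]
 [ 0.629  0.299 -0.717]]
286.47222222222223 192.63888888888889 283 290 190 196
top X 489.4171910165164 580.2582309673065 slope [3.4717523e-04 8.4051355e+01] mid 84.23602345558679 w 25.932279389355152
head 51 [485.38375211  62.3047331  107.33047188] [476.58223108  54.02007428  96.1083318 ] [493.9560336   70.96009829 110.81552493]
headtop 47 [485.38876727  62.37917615 107.9610397 ] [476.58223108  55.6114977  104.76830791] [493.9560336   70.66298007 110.81552493]
ring 126 [506.3000254   72.89985063 107.4534383 ] [[-0.504  0.861 -0.074]
 [ 0.583  0.402  0.706]
 [ 0.637  0.313 -0.704]]
293.8936170212766 224.0212765957447 290 297 220 228
```

View pics/pin.png

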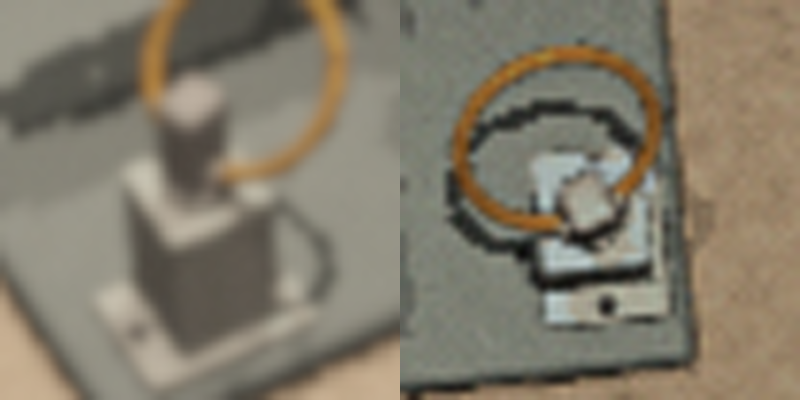

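The two cameras agree on the pin-to-hole offset to within 0.6 mm:

| Quantity | Measured | Expected |
|---|---|---|
| Pin position | (486.5, 61.4) | – |
| Head top height | 107.5 mm | 108 mm |
| Pin yaw | about 25.8° | – |
| Mixer yaw | 7.4° | – |
| Hole position | about (496, 148.3) | – |
| Lateral offset, pin to shaft axis | 84.9 mm | 85 mm |

Now I check clearances on the approach path.

```bash
cat >> h.py <<'E'
def plan(x,y,z,yaw,frm=None,n=None):
    """fractions, from commanded pose frm=(x,y,z,yawdeg) or measured"""
    o=ctrl.get_obs()
    if frm is None:
        p=o['ee_pos'];R=Ro.from_rotvec(o['orientation'])
    else:
        p=np.array(frm[:3]);c,s=np.cos(np.radians(frm[3])),np.sin(np.radians(frm[3]));R=Ro.from_matrix([[c,s,0],[s,-c,0],[0,0,-1]])
    c,s=np.cos(np.radians(yaw)),np.sin(np.radians(yaw));T=Ro.from_matrix([[c,s,0],[s,-c,0],[0,0,-1]])
    print('turn',((R.inv()*T).as_rotvec()/1.5).round(4),'shift',(R.inv().apply(np.array([x,y,z])-p)/200).round(4))
E
python3 - <<'E'
from h import *
for n in('top','scene'):
    z=np.load(n+'0.npz');P=pts(n,z['d']); a=np.array([206,-590]);b=np.array([485,60]);d=(b-a)/np.linalg.norm(b-a)
    q=P[z['d']>0]; l=(q[:,:2]-a)@d; w=(q[:,:2]-a)@[-d[1],d[0]]; k=(abs(w)<110)&(l>100)&(l<720)
    print(n,[(int(i),int(q[k&(l>i)&(l<i+50),2].max())) for i in range(100,700,50) if (k&(l>i)&(l<i+50)).any()])
s=Ro.from_rotvec(ctrl.get_obs()['orientation']).as_matrix();print(s.round(3),np.degrees(np.arctan2(s[1,0],s[0,0])))
plan(484.7,60.5,215,25.8,(205.97,-590.07,222.68,19.24))
E
```

```text
top [(100, 3), (150, 7), (200, 7), (250, 38), (300, 108), (350, 107), (400, 108), (450, 108), (500, 108), (550, 109), (600, 8), (650, 92)]
scene [(100, 633), (150, 626), (300, 104), (350, 105), (400, 106), (450, 105), (500, 105), (550, 105), (600, 3), (650, 93)]
[[ 0.944  0.329 -0.   ]
 [ 0.329 -0.944  0.001]
 [ 0.    -0.001 -1.   ]] 19.23840994138996
turn [ 0.      0.     -0.0763] shift [ 2.3877 -2.6119  0.0384]
```

>>> {"api": "servo_tool", "payload": {
  "rows": [
    [0, 0, 0, 0.8, -0.87, 0, 26],
    [0, 0, 0, 0.8, -0.87, 0, 26],
    [0, 0, 0, 0.8, -0.87, 0, 26],
    [0, 0, 0, 0.8, -0.87, 0, 26],
    [0, 0, 0, 0.8, -0.87, 0, 26],
    [0, 0, 0, 0.8, -0.87, 0, 26]
  ]
}}

```text
t: 0.85
ee_pos: [299.9, -373.6, 222.8]
orientation: [3.096, 0.526, 0.0]
ft_force: [1.1, 0.2, 0.5]
width: 31.1
grasp_force: 0.0
```

>>> {"api": "servo_tool", "payload": {
  "rows": [
    [0, 0, 0, 0.8, -0.87, 0, 26],
    [0, 0, 0, 0.8, -0.87, 0, 26],
    [0, 0, 0, 0.8, -0.87, 0, 26],
    [0, 0, 0, 0.8, -0.87, 0, 26],
    [0, 0, 0, 0.8, -0.87, 0, 26],
    [0, 0, 0, 0.8, -0.87, 0, 26]
  ]
}}

```text
t: 1.6
ee_pos: [393.6, -157.2, 222.6]
orientation: [3.097, 0.524, -0.0]
ft_force: [-0.5, -0.4, 1.1]
width: 26.1
grasp_force: 0.0
```

>>> {"api": "servo_tool", "payload": {
  "rows": [
    [0, 0, -0.0763, 0.7877, -0.8719, 0.0384, 26],
    [0, 0, -0.0763, 0.7877, -0.8719, 0.0384, 26],
    [0, 0, -0.0763, 0.7877, -0.8719, 0.0384, 26],
    [0, 0, -0.0763, 0.7877, -0.8719, 0.0384, 26],
    [0, 0, -0.0763, 0.7877, -0.8719, 0.0384, 26],
    [0, 0, -0.0763, 0.7877, -0.8719, 0.0384, 26],
    [0, 0, -0.0763, 0.7877, -0.8719, 0.0384, 26]
  ]
}}

```text
t: 2.48
ee_pos: [484.4, 58.7, 214.9]
orientation: [3.063, 0.697, -0.001]
ft_force: [-0.7, -0.5, 0.0]
width: 26.3
grasp_force: 0.0
```

>>> {"api": "servo_tool", "payload": {
  "rows": [
    [0, 0, 0, 0, 0, 0.3, 26],
    [0, 0, 0, 0, 0, 0.49, 26],
    [0, 0, 0, 0, 0, 0.49, 26],
    [0, 0, 0, 0, 0, 0.49, 26]
  ]
}}

```text
t: 2.98
ee_pos: [485.5, 59.9, 118.2]
orientation: [3.063, 0.699, 0.002]
ft_force: [0.3, -0.8, -0.6]
width: 25.9
grasp_force: 0.0
```

Run:
```python
from h import *
o=ctrl.get_obs();print(o['ee_pos'],o['t'])
ims=[]
for n,c in (('scene',(286,192)),('top',(294,224))):
    im,d=grab(n,n+'1'); u,v=c; ims.append(cv2.resize(im[v-32:v+32,u-32:u+32],(400,400),interpolation=cv2.INTER_CUBIC))
    print(n,'TCP px',proj(n,o['ee_pos']))
cv2.imwrite('pics/pre.png',np.hstack(ims)[...,::-1])
```

```text
[485.5387823   59.86245055 118.20399028] 2.975
scene TCP px [285.34466704 189.33077595]
top TCP px [294.87844607 223.41222551]
```

View pics/pre.png

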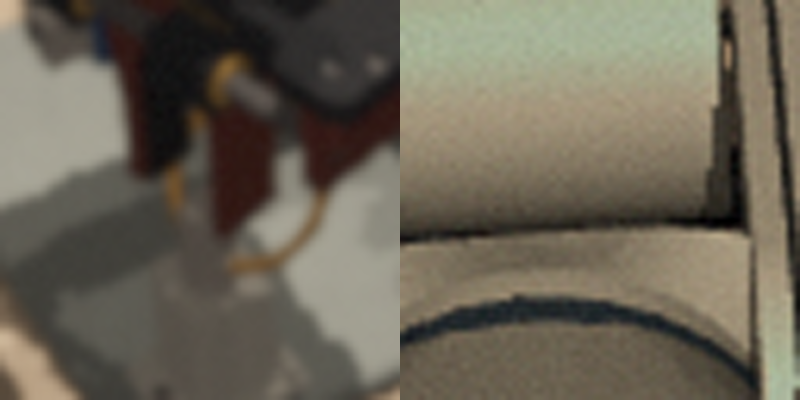

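The scene view shows the open fingers astride the pin head, with crop midpoint about (190,205) against the head at (203,204). The arm blocks the top view. I descend and close.

>>> {"api": "servo_tool", "payload": {
  "rows": [
    [0, 0, 0, 0, 0, 0.06, 26],
    [0, 0, 0, 0, 0, 0.117, 26],
    [0, 0, 0, 0, 0, 0.117, 26],
    [0, 0, 0, 0, 0, 0.117, 26]
  ]
}}

```text
t: 3.58
ee_pos: [484.6, 60.6, 93.4]
orientation: [-3.062, -0.701, 0.001]
ft_force: [-0.1, -0.2, 0.1]
width: 26.1
grasp_force: 0.0
```

>>> {"api": "servo_tool", "payload": {
  "rows": [
    [0, 0, 0, 0, 0, 0, 8],
    [0, 0, 0, 0, 0, 0, 8],
    [0, 0, 0, 0, 0, 0, 8],
    [0, 0, 0, 0, 0, 0, 8]
  ]
}}

```text
t: 4.08
ee_pos: [484.8, 60.5, 93.7]
orientation: [-3.062, -0.701, -0.0]
ft_force: [0.4, -0.1, 0.0]
width: 13.6
grasp_force: 29.9
```

>>> {"api": "servo_tool", "payload": {
  "rows": [
    [0, 0, 0, 0, 0, -0.05, 8],
    [0, 0, 0, 0, 0, -0.15, 8],
    [0, 0, 0, 0, 0, -0.3, 8],
    [0, 0, 0, 0, 0, -0.45, 8],
    [0, 0, 0, 0, 0, -0.6, 8],
    [0, 0, 0, 0, 0, -0.64, 8],
    [0, 0, 0, 0, 0, -0.64, 8],
    [0, 0, 0, 0, 0, -0.64, 8]
  ]
}}

```text
t: 5.08
ee_pos: [483.9, 60.4, 220.5]
orientation: [-3.062, -0.701, 0.003]
ft_force: [0.3, 0.9, -1.1]
width: 13.5
grasp_force: 29.9
```

Run:
```python
from h import *
o=ctrl.get_obs();print(o['ee_pos'],o['width'],o['ft_force'])
# hole relative to pin: (9.55,86.85); grip offset -2 along pin x
import math
# pin true pos when held: tcp + 2 along tool x
c=lambda a:math.cos(math.radians(a));s=lambda a:math.sin(math.radians(a))
pin=np.array([484.7+2*c(25.8),60.5+2*s(25.8)]); H=pin+[9.55,86.85]; T=H-2*np.array([c(7.4),s(7.4)]); print(H,T)
plan(T[0],T[1],221.7,7.4,(484.7,60.5,221.7,25.8))
im,d=grab('scene','scene2'); P=pts('scene',d); i=im.astype(int)
br=(i[...,0]>i[...,2]+50)&(P[...,2]>200)&(P[...,2]<290)&(abs(P[...,0]-505)<50)&(abs(P[...,1]-60)<50)
q=P[br];cc=q.mean(0);print('ring',br.sum(),cc,np.linalg.svd(q-cc)[2].round(3))
u,v=proj('scene',[487,61,180]).round().astype(int); cv2.imwrite('pics/held.png',cv2.resize(im[v-50:v+50,u-50:u+50],(600,600),interpolation=cv2.INTER_CUBIC)[...,::-1]); print(u,v)
```

```text
[483.86466348  60.3896851  220.47082528] 13.470295420199825 [ 0.33948455  0.85264401 -1.08514417]
[496.05063754 148.2204622 ] [494.06729522 147.96287101]
turn [0.     0.     0.2141] shift [ 0.2325 -0.3733  0.    ]
ring 8 [513.87740758  41.8153599  226.01348604] [[-0.773 -0.241 -0.586]
 [ 0.455  0.432 -0.778]
 [-0.441  0.869  0.225]]
284 166
```

View pics/held.png

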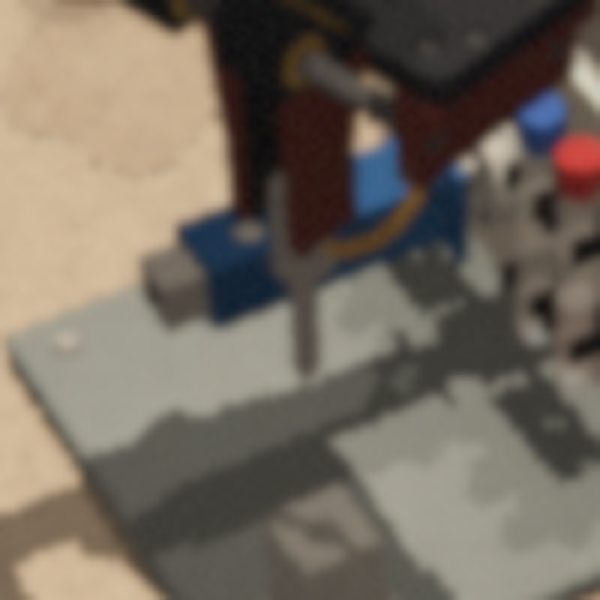

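The scene view shows the pin upright in the fingers, with its tip at crop (308,372) and the ring leaning back. I move it above the sleeve hole.

>>> {"api": "servo_tool", "payload": {
  "rows": [
    [0, 0, 0.1, 0.12, -0.19, 0, 8],
    [0, 0, 0.2141, 0.2325, -0.3733, 0, 8],
    [0, 0, 0.2141, 0.2325, -0.3733, 0, 8],
    [0, 0, 0.2141, 0.2325, -0.3733, 0, 8],
    [0, 0, 0.2141, 0.2325, -0.3733, 0, 8]
  ]
}}

```text
t: 5.75
ee_pos: [493.7, 146.9, 221.2]
orientation: [3.135, 0.203, -0.002]
ft_force: [0.0, 0.1, -0.9]
width: 13.7
grasp_force: 29.9
```

Run:
```python
from h import *
o=ctrl.get_obs();print(o['ee_pos'],o['orientation'],o['ft_force'])
im,d=grab('scene','scene3'); cv2.imwrite('pics/above.png',cv2.resize(im[115:195,240:320],(800,800),interpolation=cv2.INTER_CUBIC)[100:700,:,::-1])
for z in (150,134): print(z,proj('scene',[497.6,147.4,z]))
```

```text
[493.71949903 146.94823635 221.16171838] [ 3.13459147e+00  2.03076552e-01 -1.58277851e-03] [ 0.00277441  0.13751691 -0.91901427]
150 [274.79006311 147.62016315]
134 [275.27072945 153.37723627]
```

View pics/above.png

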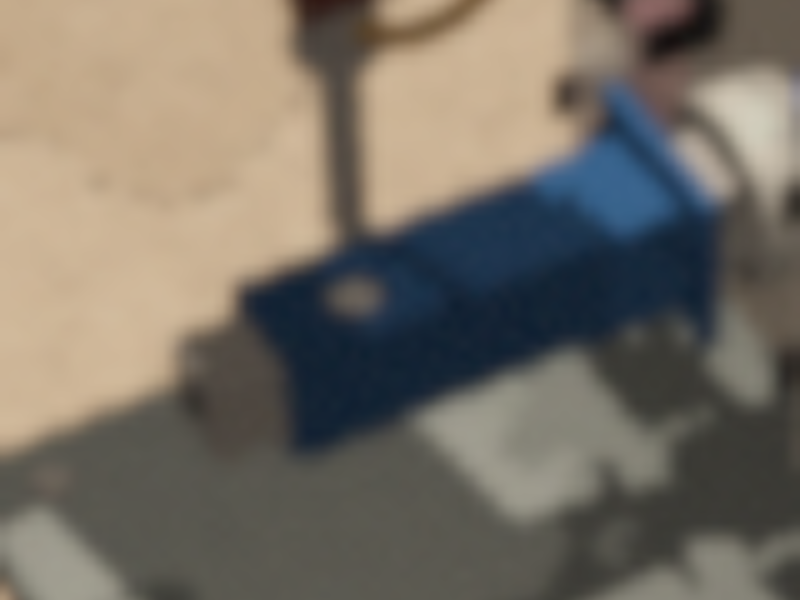

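The pin's tip at crop (350,238) projects straight down onto the hole at (353,296). I lower it gently.

>>> {"api": "servo_tool", "payload": {
  "rows": [
    [0, 0, 0, 0, 0, 0.03, 8],
    [0, 0, 0, 0, 0, 0.06, 8],
    [0, 0, 0, 0, 0, 0.07, 8],
    [0, 0, 0, 0, 0, 0.078, 8],
    [0, 0, 0, 0, 0, 0.084, 8],
    [0, 0, 0, 0, 0, 0.09, 8],
    [0, 0, 0, 0, 0, 0.09, 8]
  ]
}}

```text
t: 6.68
ee_pos: [494.1, 148.0, 203.6]
orientation: [-3.135, -0.203, 0.0]
ft_force: [-0.3, -0.7, -0.7]
width: 13.6
grasp_force: 29.9
```

>>> {"api": "servo_tool", "payload": {
  "rows": [
    [0, 0, 0, 0, 0, 0.003, 8],
    [0, 0, 0, 0, 0, 0.006, 8],
    [0, 0, 0, 0, 0, 0.006, 8]
  ]
}}

```text
t: 7.05
ee_pos: [494.0, 147.9, 202.4]
orientation: [3.135, 0.203, -0.0]
ft_force: [0.0, 0.9, -1.9]
width: 13.8
grasp_force: 29.9
```

>>> {"api": "servo_tool", "payload": {
  "rows": [
    [0, 0, 0, 0, 0, 0.002, 8],
    [0, 0, 0, 0, 0, 0.004, 8],
    [0, 0, 0, 0, 0, 0.004, 8]
  ]
}}

```text
t: 7.42
ee_pos: [494.1, 148.0, 201.6]
orientation: [-3.135, -0.203, -0.0]
ft_force: [-0.4, -0.1, -1.9]
width: 13.9
grasp_force: 29.9
```

>>> {"api": "servo_tool", "payload": {
  "rows": [
    [0, 0, 0, 0, 0, 0.002, 8],
    [0, 0, 0, 0, 0, 0.003, 8],
    [0, 0, 0, 0, 0, 0.003, 8]
  ]
}}

```text
t: 7.8
ee_pos: [494.3, 148.0, 201.3]
orientation: [-3.135, -0.203, -0.001]
ft_force: [-0.5, -1.0, 3.8]
width: 14.0
grasp_force: 29.9
```

>>> {"api": "servo_tool", "payload": {
  "rows": [
    [0, 0, 0, -0.004, 0, 0, 8],
    [0, 0, 0, -0.008, 0, 0, 8],
    [0, 0, 0, -0.01, 0, 0, 8],
    [0, 0, 0, -0.01, 0, 0, 8]
  ]
}}

```text
t: 8.3
ee_pos: [492.7, 147.9, 201.3]
orientation: [-3.135, -0.203, -0.002]
ft_force: [2.7, 0.1, 4.6]
width: 14.0
grasp_force: 29.9
```

>>> {"api": "servo_tool", "payload": {
  "rows": [
    [0, 0, 0, -0.003, 0, 0, 8],
    [0, 0, 0, -0.005, 0, 0, 8],
    [0, 0, 0, -0.005, 0, 0, 8]
  ]
}}

```text
t: 8.68
ee_pos: [491.6, 147.7, 201.3]
orientation: [-3.135, -0.203, -0.002]
ft_force: [3.0, 0.7, 5.1]
width: 13.8
grasp_force: 30.0
```

>>> {"api": "servo_tool", "payload": {
  "rows": [
    [0, 0, 0, -0.003, 0, 0, 8],
    [0, 0, 0, -0.005, 0, 0, 8],
    [0, 0, 0, -0.005, 0, 0, 8]
  ]
}}

```text
t: 9.05
ee_pos: [490.6, 147.7, 201.3]
orientation: [-3.135, -0.203, -0.002]
ft_force: [3.4, 1.5, 5.0]
width: 13.6
grasp_force: 30.0
```

>>> {"api": "servo_tool", "payload": {
  "rows": [
    [0, 0, 0, -0.003, 0, 0, 8],
    [0, 0, 0, -0.005, 0, 0, 8],
    [0, 0, 0, -0.005, 0, 0, 8]
  ]
}}

```text
t: 9.43
ee_pos: [489.6, 147.5, 201.3]
orientation: [-3.135, -0.203, -0.002]
ft_force: [3.0, 1.0, 5.3]
width: 13.7
grasp_force: 30.0
```

>>> {"api": "servo_tool", "payload": {
  "rows": [
    [0, 0, 0, -0.003, 0, 0, 8],
    [0, 0, 0, -0.005, 0, 0, 8],
    [0, 0, 0, -0.005, 0, 0, 8]
  ]
}}

```text
t: 9.8
ee_pos: [488.3, 147.3, 201.1]
orientation: [-3.135, -0.203, -0.001]
ft_force: [3.2, 0.4, 5.2]
width: 13.9
grasp_force: 30.0
```

>>> {"api": "servo_tool", "payload": {
  "rows": [
    [0, 0, 0, -0.003, 0, 0, 8],
    [0, 0, 0, -0.005, 0, 0, 8],
    [0, 0, 0, -0.005, 0, 0, 8]
  ]
}}

```text
t: 10.18
ee_pos: [485.8, 146.8, 200.1]
orientation: [3.135, 0.203, -0.005]
ft_force: [0.6, 2.0, -1.4]
width: 13.8
grasp_force: 30.0
```

Vertical force has gone, so the tip is over the cross-hole. I press lightly to confirm.

>>> {"api": "servo_tool", "payload": {
  "rows": [
    [0, 0, 0, 0, 0, 0.003, 8],
    [0, 0, 0, 0, 0, 0.006, 8],
    [0, 0, 0, 0, 0, 0.006, 8]
  ]
}}

```text
t: 10.55
ee_pos: [486.6, 146.9, 199.4]
orientation: [3.135, 0.203, -0.002]
ft_force: [0.3, 0.3, -1.3]
width: 13.6
grasp_force: 30.0
```

>>> {"api": "servo_tool", "payload": {
  "rows": [
    [0, 0, 0, 0, 0, 0.002, 8],
    [0, 0, 0, 0, 0, 0.004, 8],
    [0, 0, 0, 0, 0, 0.004, 8]
  ]
}}

```text
t: 10.92
ee_pos: [486.9, 147.0, 199.0]
orientation: [3.135, 0.203, -0.001]
ft_force: [-1.1, -0.4, -0.3]
width: 13.5
grasp_force: 30.0
```

>>> {"api": "servo_tool", "payload": {
  "rows": [
    [0, 0, 0, 0, 0, 0.005, 8],
    [0, 0, 0, 0, 0, 0.01, 8],
    [0, 0, 0, 0, 0, 0.015, 8],
    [0, 0, 0, 0, 0, 0.02, 8],
    [0, 0, 0, 0, 0, 0.02, 8]
  ]
}}

```text
t: 11.55
ee_pos: [486.6, 147.1, 194.5]
orientation: [-3.135, -0.203, 0.002]
ft_force: [-3.3, 2.2, -0.3]
width: 13.9
grasp_force: 30.0
```

```bash
python3 -c "
from h import *
o=ctrl.get_obs();print(o['ee_pos'],o['ft_force'],o['moment'])"
```

```text
[486.6123981  147.11657817 194.54989077] [-3.3374451   2.21469916 -0.25934454] [0.5010957  0.83846026 0.00903871]
```

>>> {"api": "servo_tool", "payload": {
  "rows": [
    [0, 0, 0, -0.002, -0.0015, 0, 8],
    [0, 0, 0, -0.002, -0.0015, 0, 8],
    [0, 0, 0, -0.002, -0.0015, 0.01, 8],
    [0, 0, 0, -0.002, -0.0015, 0.02, 8],
    [0, 0, 0, -0.002, -0.0015, 0.02, 8]
  ]
}}

```text
t: 12.18
ee_pos: [486.6, 147.3, 190.8]
orientation: [3.135, 0.203, -0.0]
ft_force: [-3.2, 1.9, -1.5]
width: 14.1
grasp_force: 30.0
```

>>> {"api": "servo_tool", "payload": {
  "rows": [
    [0, 0, 0, -0.003, -0.002, 0, 8],
    [0, 0, 0, -0.003, -0.002, 0, 8],
    [0, 0, 0, -0.003, -0.002, 0.01, 8],
    [0, 0, 0, -0.003, -0.002, 0.02, 8],
    [0, 0, 0, -0.003, -0.002, 0.02, 8]
  ]
}}

```text
t: 12.8
ee_pos: [486.1, 147.6, 186.8]
orientation: [3.135, 0.203, 0.0]
ft_force: [-2.6, 0.5, -2.1]
width: 13.9
grasp_force: 30.0
```

Lateral force is falling. I continue down.

>>> {"api": "servo_tool", "payload": {
  "rows": [
    [0, 0, 0, -0.003, 0, 0.01, 8],
    [0, 0, 0, -0.003, 0, 0.02, 8],
    [0, 0, 0, -0.003, 0, 0.03, 8],
    [0, 0, 0, -0.003, 0, 0.04, 8],
    [0, 0, 0, -0.003, 0, 0.04, 8]
  ]
}}

```text
t: 13.42
ee_pos: [485.5, 147.6, 178.8]
orientation: [-3.135, -0.203, -0.0]
ft_force: [0.6, -0.1, -1.2]
width: 13.8
grasp_force: 30.0
```

>>> {"api": "servo_tool", "payload": {
  "rows": [
    [0, 0, 0, 0, 0, 0.01, 8],
    [0, 0, 0, 0, 0, 0.02, 8],
    [0, 0, 0, 0, 0, 0.03, 8],
    [0, 0, 0, 0, 0, 0.04, 8],
    [0, 0, 0, 0, 0, 0.04, 8]
  ]
}}

```text
t: 14.05
ee_pos: [485.4, 147.5, 170.7]
orientation: [3.135, 0.203, -0.0]
ft_force: [-0.2, 0.5, -2.1]
width: 13.9
grasp_force: 30.0
```

>>> {"api": "servo_tool", "payload": {
  "rows": [
    [0, 0, 0, 0, 0, 0.015, 8],
    [0, 0, 0, 0, 0, 0.03, 8],
    [0, 0, 0, 0, 0, 0.045, 8],
    [0, 0, 0, 0, 0, 0.06, 8],
    [0, 0, 0, 0, 0, 0.07, 8],
    [0, 0, 0, 0, 0, 0.07, 8]
  ]
}}

```text
t: 14.8
ee_pos: [485.3, 147.5, 156.7]
orientation: [3.135, 0.203, -0.001]
ft_force: [-0.7, 1.5, -3.1]
width: 13.6
grasp_force: 30.0
```

>>> {"api": "servo_tool", "payload": {
  "rows": [
    [0, 0, 0, 0, 0, 0.003, 8],
    [0, 0, 0, 0, 0, 0.006, 8],
    [0, 0, 0, 0, 0, 0.006, 8]
  ]
}}

```text
t: 15.18
ee_pos: [485.3, 147.5, 155.8]
orientation: [-3.135, -0.203, 0.0]
ft_force: [-2.0, 1.2, 0.3]
width: 13.8
grasp_force: 30.0
```

>>> {"api": "servo_tool", "payload": {
  "rows": [
    [0, 0, 0, 0, 0, 0.002, 8],
    [0, 0, 0, 0, 0, 0.003, 8],
    [0, 0, 0, 0, 0, 0.003, 8]
  ]
}}

```text
t: 15.55
ee_pos: [485.4, 147.5, 155.6]
orientation: [-3.135, -0.203, 0.0]
ft_force: [-4.1, 2.7, 4.6]
width: 13.6
grasp_force: 30.0
```

Run:
```python
from h import *
o=ctrl.get_obs();print(o['ee_pos'],o['ft_force'])
im,d=grab('scene','scene4'); cv2.imwrite('pics/home.png',cv2.resize(im[110:190,230:310],(600,600),interpolation=cv2.INTER_CUBIC)[...,::-1])
```

```text
[485.38580028 147.54663282 155.59542239] [-4.14894575  2.65008043  4.63431237]
```

View pics/home.png

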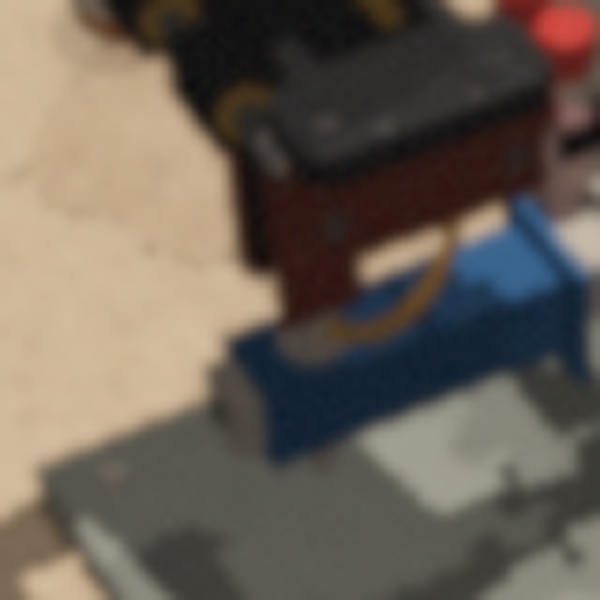

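The pin is home: the flange sits on the sleeve at crop (310,340) and the ring leans back towards +x. I release it, rise, and go behind the ring with the fingers 40 mm apart.

>>> {"api": "servo_tool", "payload": {
  "rows": [
    [0, 0, 0, 0, 0, -0.001, 24],
    [0, 0, 0, 0, 0, -0.001, 24],
    [0, 0, 0, 0, 0, -0.001, 24],
    [0, 0, 0, 0, 0, -0.1, 24],
    [0, 0, 0, 0, 0, -0.3, 24],
    [0, 0, 0, 0, 0, -0.3, 40],
    [0, 0, 0, 0.13, 0, -0.3, 40],
    [0, 0, 0, 0.26, 0, -0.3, 40],
    [0, 0, 0, 0.26, 0, -0.3, 40],
    [0, 0, 0, 0.26, 0, -0.3, 40]
  ]
}}

```text
t: 16.85
ee_pos: [535.8, 153.9, 214.1]
orientation: [3.135, 0.203, -0.004]
ft_force: [-1.1, 0.7, -0.2]
width: 39.9
grasp_force: 0.0
```

Run:
```python
from h import *
o=ctrl.get_obs();print(o['ee_pos'],o['ft_force'],o['width'])
im,d=grab('scene','scene5'); P=pts('scene',d);i=im.astype(int)
m=(i[...,0]>i[...,2]+50)&(P[...,2]>140)&(P[...,2]<200)&(abs(P[...,0]-510)<40)&(abs(P[...,1]-150)<40);q=P[m];print(m.sum(),q.mean(0),q.min(0),q.max(0),np.linalg.svd(q-q.mean(0))[2].round(2))
cv2.imwrite('pics/rel.png',cv2.resize(im[90:190,220:320],(600,600),interpolation=cv2.INTER_CUBIC)[...,::-1])
```

```text
[535.76516751 153.90819311 214.126004  ] [-1.12717689  0.72593483 -0.16999003] 39.88061693118749
88 [516.27026189 159.14341596 173.7145703 ] [494.23844915 123.20338599 150.89898777] [530.07420074 178.18481846 186.65416244] [[-0.47  0.78 -0.41]
 [ 0.54  0.62  0.57]
 [-0.7  -0.05  0.71]]
```

View pics/rel.png

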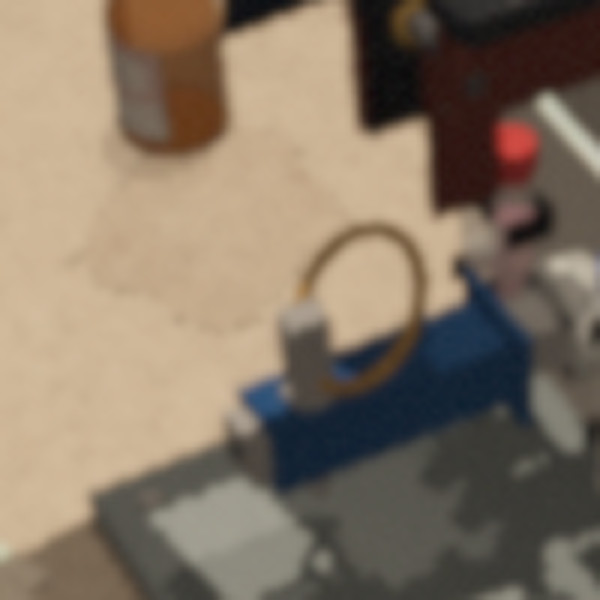

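The scene view shows the pin seated upright (crop (305,350)), the ring leaning back, and the fingers behind it. Next I lower behind the ring and swing it over.

>>> {"api": "servo_tool", "payload": {
  "rows": [
    [0, 0, 0, 0, 0, 0.12, 40],
    [0, 0, 0, 0, 0, 0.236, 40],
    [0, 0, 0, 0, 0, 0.236, 40],
    [0, 0, 0, 0, 0, 0.236, 40]
  ]
}}

```text
t: 17.4
ee_pos: [537.1, 154.3, 168.7]
orientation: [-3.135, -0.203, -0.001]
ft_force: [-0.0, 0.1, 0.1]
width: 39.8
grasp_force: 0.0
```

>>> {"api": "servo_tool", "payload": {
  "rows": [
    [0, 0, 0, -0.05, 0, 0, 40],
    [0, 0, 0, -0.1, 0, 0, 40],
    [0, 0, 0, -0.15, 0, 0, 40],
    [0, 0, 0, -0.2, 0, 0, 40],
    [0, 0, 0, -0.26, 0, 0, 40],
    [0, 0, 0, -0.32, 0, 0, 40],
    [0, 0, 0, -0.32, 0, 0, 40]
  ]
}}

```text
t: 18.27
ee_pos: [472.2, 145.8, 167.8]
orientation: [3.135, 0.203, -0.002]
ft_force: [0.2, 0.1, 0.3]
width: 39.8
grasp_force: 0.1
```

```bash
cat >> h.py <<'E'
def ring(f):
    im,d=grab('scene',f); P=pts('scene',d);i=im.astype(int)
    m=(i[...,0]>i[...,2]+45)&(i[...,0]<215)&(abs(P[...,0]-478)<75)&(abs(P[...,1]-146)<45)&(P[...,2]>75)&(P[...,2]<210)&(d>0)
    q=P[m]-[487.4,147.8,144]; c,s=np.cos(.129),np.sin(.129); x=q[:,0]*c+q[:,1]*s;y=-q[:,0]*s+q[:,1]*c
    e=np.degrees(np.arctan2(q[:,2],x))%360; o=ctrl.get_obs()
    print(m.sum(),'elev',np.percentile(e,[10,50,90]).round(),'x',x.min().round(),x.max().round(),'y',y.min().round(),y.max().round(),'z',q[:,2].min().round(),q[:,2].max().round(),o['ee_pos'].round(1),o['ft_force'].round(1))
E
python3 -c "
from h import *
ring('scene6')"
```

```text
107 elev [123. 139. 143.] x -47.0 -3.0 y -32.0 28.0 z -15.0 57.0 [473.1 145.9 168. ] [-0.1  0.6  0.9]
```

>>> {"api": "servo_tool", "payload": {
  "rows": [
    [0, 0, 0, -0.025, 0, 0.04, 40],
    [0, 0, 0, -0.0475, 0, 0.0775, 40],
    [0, 0, 0, -0.09, 0, 0.09, 40],
    [0, 0, 0, -0.13, 0, 0.1075, 40],
    [0, 0, 0, -0.144, 0, 0.14, 40],
    [0, 0, 0, -0.144, 0, 0.1665, 40],
    [0, 0, 0, -0.144, 0, 0.1665, 40]
  ]
}}

```text
t: 19.2
ee_pos: [444.8, 142.2, 134.3]
orientation: [3.135, 0.203, -0.001]
ft_force: [-1.1, 0.4, -0.1]
width: 40.0
grasp_force: 0.3
```

```bash
python3 -c "
from h import *
ring('scene7')"
```

```text
73 elev [185. 199. 202.] x -55.0 -4.0 y -33.0 29.0 z -21.0 61.0 [444.9 142.2 134.5] [-0.6 -0.   0.4]
```

>>> {"api": "servo_tool", "payload": {
  "rows": [
    [0, 0, 0, 0.012, 0, 0.028, 40],
    [0, 0, 0, 0.026, 0, 0.0535, 40],
    [0, 0, 0, 0.047, 0, 0.075, 40],
    [0, 0, 0, 0.068, 0, 0.0945, 40],
    [0, 0, 0, 0.068, 0, 0.0945, 40]
  ]
}}

```text
t: 19.88
ee_pos: [458.6, 144.0, 115.4]
orientation: [3.135, 0.203, -0.001]
ft_force: [-0.7, -0.8, 1.5]
width: 40.0
grasp_force: 0.4
```

```bash
python3 -c "
from h import *
ring('scene8')"
```

```text
23 elev [149. 231. 238.] x -61.0 -8.0 y -32.0 27.0 z -31.0 65.0 [458.4 144.  115.6] [-0.4  0.9  1.4]
```

>>> {"api": "servo_tool", "payload": {
  "rows": [
    [0, 0, 0, 0.013, 0, 0.007, 40],
    [0, 0, 0, 0.026, 0, 0.014, 40],
    [0, 0, 0, 0.036, 0, 0.018, 40],
    [0, 0, 0, 0.044, 0, 0.0215, 40],
    [0, 0, 0, 0.044, 0, 0.0215, 40]
  ]
}}

```text
t: 20.55
ee_pos: [465.9, 144.8, 111.5]
orientation: [3.134, 0.203, -0.004]
ft_force: [-5.5, -1.0, 5.4]
width: 39.8
grasp_force: 3.3
```

>>> {"api": "servo_tool", "payload": {
  "rows": [
    [0, 0, 0, 0.005, 0, 0.002, 40],
    [0, 0, 0, 0.009, 0, 0.003, 40],
    [0, 0, 0, 0.009, 0, 0.003, 40]
  ]
}}

```text
t: 20.92
ee_pos: [468.4, 145.2, 110.8]
orientation: [3.135, 0.203, -0.002]
ft_force: [-1.3, 0.2, -0.5]
width: 40.0
grasp_force: 0.8
```

The force built to about 7 N and then fell away, so the ring snapped. I confirm with a small push, then back off.

>>> {"api": "servo_tool", "payload": {
  "rows": [
    [0, 0, 0, 0.004, 0, 0, 40],
    [0, 0, 0, 0.007, 0, 0, 40],
    [0, 0, 0, 0.007, 0, 0, 40]
  ]
}}

```text
t: 21.3
ee_pos: [470.6, 145.6, 110.9]
orientation: [-3.135, -0.203, -0.001]
ft_force: [-1.0, -0.5, 0.0]
width: 39.9
grasp_force: 0.5
```

>>> {"api": "servo_tool", "payload": {
  "rows": [
    [0, 0, 0, -0.05, 0, 0, 40],
    [0, 0, 0, -0.15, 0, 0, 40],
    [0, 0, 0, -0.25, 0, 0, 40],
    [0, 0, 0, -0.35, 0, -0.2, 40],
    [0, 0, 0, -0.35, 0, -0.5, 40],
    [0, 0, 0, -0.35, 0, -0.7, 40],
    [0, 0, 0, -0.35, 0, -0.7, 40]
  ]
}}

```text
t: 22.18
ee_pos: [402.6, 137.2, 253.9]
orientation: [-3.133, -0.203, -0.012]
ft_force: [0.4, 0.6, 0.1]
width: 40.0
grasp_force: 0.0
```

```bash
python3 -c "
from h import *
ring('scene9'); im=np.load('scene9.npz')['im']
cv2.imwrite('pics/fin.png',cv2.resize(im[60:350,170:450],None,fx=2,fy=2,interpolation=cv2.INTER_CUBIC)[...,::-1])"
```

```text
59 elev [255. 266. 287.] x -7.0 7.0 y -30.0 24.0 z -53.0 0.0 [401.3 136.8 251.9] [-1.3  0.7 -0.5]
```

View pics/fin.png

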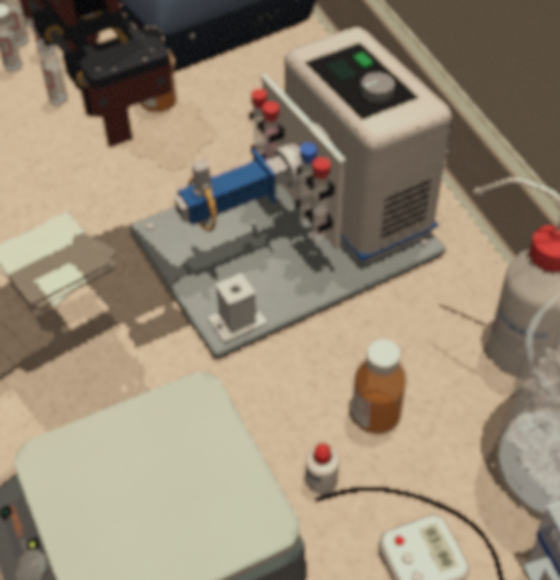

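The ring hangs shut round the sleeve at picture (208,205), with the pin seated. The timer and bottles stand where they were, and the arm is clear.

```bash
python3 -c "
from h import *
ring('scene10'); print(ctrl.close_job())"
```

```text
60 elev [260. 265. 290.] x -7.0 7.0 y -32.0 26.0 z -51.0 1.0 [400.5 136.5 250.7] [-0.5 -0.1 -1.4]
the job is handed in; nothing more can be done
None
```

The linchpin is home in the sleeve and cross-hole, its ring snapped shut round the shaft and stayed shut after release, the bystanders look undisturbed, and the job was handed in after about 22 s of robot time.

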